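Press a row of blood tubes home in the rack

ROBOT

A 6-joint arm with a two-finger parallel gripper is mounted at the origin on the work surface. World frame = base frame: x ahead of the robot, y to its left, z up, the work surface at z = 0. Lengths are in mm, angles in rad, forces in N, time in s.
With the tool pointing down it reaches from about 350 to 775 mm from the base axis. Payload 7.3 kg.
Tool frame: the origin (TCP) lies midway between the tips of the shut fingers; the grasp point (between the pads) lies 19 mm behind it (bot.grip_depth is the distance from the TCP to the grasp point, in mm); z points along the fingers, x is the direction in which the jaws open and shut, and the axes are right-handed (so a half turn about z gives the same grasp; the last joint's range is limited). The gripper opens to 92 mm and grips with 3 to 60 N. Pads are 19 mm wide; open, the fingers measure 130 mm over their backs; the gripper's body (75 mm by 190 mm) begins 47 mm behind the grasp point.
Start: joints at [-1.408, 0.342, 1.524, -0, 1.275, -0.146], TCP at [159.578, -500.18, 226.741] pointing down, gripper open.
Joint ranges: [-2.53, 2.53], [-0.77, 2.02], [0.04, 2.7], [-1, 4.14], [0.28, 2.66], [-3.11, 3.11]. Speed limits (rad/s): [2.57, 2.57, 3.14, 3.14, 3.14, 3.14].

INTERFACE

Orientations are given as [roll, pitch, yaw] about the fixed x, y, z axes, in that order (R = Rz(yaw) Ry(pitch) Rx(roll)).
In Python, from plant import bot gives the robot as it stands. The module is installed in compiled form; this text tells all that it offers.
- The arm moves only by the shell command python3 -m inch 'ROWS'. ROWS is JSON, a list that holds one entry, the list of rows, each a list of 7 numbers: the shift along the tool's x, y, z each as a share of 0.2 m, from -1 to 1, then the turn, a rotation vector about the tool's x, y, z each as a share of 45 degrees, from -1 to 1, then the closure, from -1 (fully open) to 1 (shut), so that 0 is half open. A call has exactly 10 rows; each row is the pose to reach, as a shift and turn from the pose commanded when the call began, along the tool's axes at that moment; what a row does not reach only later rows make up. A row lasts 1/8 s, in which the tool goes at most 62.5 mm and 10.7 degrees, less where a joint would pass 70% of its speed; a pose out of reach is approached as far as the arm can. A call with a number of a shift or a turn outside -1 to 1 is refused whole. A call with a gripper value outside its range is refused whole. The fingers move at their own pace and stop on an object; the grip force is fixed at half the most. Time passes only in rows, so rows that repeat a pose let the fingers close, or fill a call up. It gives the time, the measured TCP pose, the force and the opening at its end, in the units of the state.
- bot.get_obs(): the state, without advancing time (a new reading comes with each control period).
- bot.capture(name): name is "scene" or "side" or "wrist"; returns the picture (420x560x3 uint8, red, green, blue); there is no depth.
- bot.camera_params(name): a dict with "fx", "fy", "cx", "cy" (pixels), "k1" (the pictures are not rectified: a ray, as slopes to the right and down, at radius r is drawn at 1 + k1 r^2 times it, then the intrinsics apply), "R" (3x3) and "t" (3): a world point X has camera coordinates R X + t; the wrist camera has in their place "T_tool_cam" (4x4, takes a point from camera to tool coordinates, whose origin is the TCP and whose axes are the tool frame's). Camera axes: x right, y down, z forward; pixel columns grow to the right and rows downward; lengths in mm; the calibration is good to about 2 mm. A picture is of the moment at which its call begins: read the wrist's pose just before it. camera_params takes no time and is no camera call.
- bot.close_job(): hands the job in, once; it reports no verdict.
The state is a dict: "time": time; "joint_positions": joint angles; "dq": joint speeds; "tau": joint torques, N m; "tool_pos": TCP position; "tcp_rot": TCP orientation; "contact_force": force on the tool from outside, world axes, zero at the start; "moment": the same for the moment, N m; "grip_width": finger opening in mm.
Only numpy, scipy, OpenCV 4.12 (cv2) and the standard library are available. Lean on these libraries where they do the work, as an engineer would, in place of code of your own. Each camera call takes 0.05 s, during which the arm holds its last target.

TASK

The four tubes in the white rack have been left standing proud: with your fingertips press each one gently down until it is fully home, going along the row one tube at a time from the blue cap to the purple cap at the other end. From the blue cap to the purple one follow the row closely, with your fingertips never more than about 5 cm above or beside the caps. Only press: do not pull a tube up, and leave the stock box, the tape roll and the jar where they are; finish clear of everything.

Things in the scene. Friction and masses are not known exactly. Their poses are not given: they have to be found in the camera images.
- rack: fixed white foam rack, 70 (x) x 200 (y) x 50 mm high (z up), origin at the centre of its underside. The four tubes stand in one straight row along its y axis, over its middle line (x = 0), at y = -67.5, -22.5, 22.5 and 67.5 mm (45 mm apart); the blue cap is at one end and the purple at the other, either way round, with the two red ones between. The other holes are empty
- cap_blue (a point): centre of the top face of the blue cap (round, 17 mm across, 20 mm tall) of a 13 mm clear tube with a white paper label; one end of the row, pressed first. Fully home, this point is 98 mm above the table; the label's lower edge then meets the rack's top face.
- cap_red_a (a point): centre of the top face of the red cap (round, 17 mm across, 20 mm tall) of a 13 mm clear tube with a white paper label; one of the two alike inner tubes; whichever is next to the blue one is pressed second. Fully home, this point is 98 mm above the table; the label's lower edge then meets the rack's top face.
- cap_red_b (a point): centre of the top face of the red cap (round, 17 mm across, 20 mm tall) of a 13 mm clear tube with a white paper label; the other of the two alike inner tubes; whichever is next to the blue one is pressed second. Fully home, this point is 98 mm above the table; the label's lower edge then meets the rack's top face.
- cap_purple (a point): centre of the top face of the purple cap (round, 17 mm across, 20 mm tall) of a 13 mm clear tube with a white paper label; the other end of the row, pressed last. Fully home, this point is 98 mm above the table; the label's lower edge then meets the rack's top face.
- tube_blue (a joint): tube with the blue cap; slides straight up and down in its hole: value = how far the tube stands up out of its fully home position, in m (0 = fully home on the hole's floor, 0.007 to 0.014 at the start). About 2.5 N of friction holds it at any height (it does not spring back); press it straight down and it stops firmly at 0. 
- tube_red_a (a joint): tube with the red cap at cap_red_a; slides straight up and down in its hole: value = how far the tube stands up out of its fully home position, in m (0 = fully home on the hole's floor, 0.007 to 0.014 at the start). About 2.5 N of friction holds it at any height (it does not spring back); press it straight down and it stops firmly at 0. 
- tube_red_b (a joint): tube with the red cap at cap_red_b; slides straight up and down in its hole: value = how far the tube stands up out of its fully home position, in m (0 = fully home on the hole's floor, 0.007 to 0.014 at the start). About 2.5 N of friction holds it at any height (it does not spring back); press it straight down and it stops firmly at 0. 
- tube_purple (a joint): tube with the purple cap; slides straight up and down in its hole: value = how far the tube stands up out of its fully home position, in m (0 = fully home on the hole's floor, 0.007 to 0.014 at the start). About 2.5 N of friction holds it at any height (it does not spring back); press it straight down and it stops firmly at 0. 
- stock_box: loose bystander: open cardboard box, 80 x 90 x 65 mm, filled with black-capped tubes that reach 90 mm above the table; origin at the centre of its underside. Stands about 190 mm from the rack's centre, beyond one end of the rack
- tape_roll: loose bystander: roll of white paper tape lying flat, 80 mm across, 52 mm hole, 24 mm high; origin at the centre of its underside. Beyond the other end of the rack
- jar: loose bystander: white lidded jar with a teal label, 60 mm across, 75 mm tall; origin at the centre of its underside. Beyond the rack's far long side

How it is judged (in metres and radians):
On the way, in this order (a step that is already met when the one before it is completed fails the run):
1. the blue-capped tube is home while the other three still stand proud (value of joint tube_blue below 0.002 m and value of joint each of tube_red_a, tube_red_b, tube_purple above 0.003 m), for 0.1 s.
2. the red-capped tube next to the blue one is home, the two after it still proud (((horizontal distance between cap_blue and cap_red_a below 0.065 m and value of joint tube_red_a below 0.002 m and value of joint each of tube_red_b, tube_purple above 0.003 m) or (horizontal distance between cap_blue and cap_red_b below 0.065 m and value of joint tube_red_b below 0.002 m and value of joint each of tube_red_a, tube_purple above 0.003 m))), for 0.1 s.
3. both red-capped tubes are home, the purple one still proud (value of joint each of tube_red_a, tube_red_b below 0.002 m and value of joint tube_purple above 0.003 m), for 0.1 s.
4. the purple-capped tube is home (value of joint tube_purple below 0.002 m), for 0.1 s.
At the end, for the whole second after the job is handed in: All four tubes are within 2 mm of fully home, and the stock box, tape roll and jar stand upright within 15 mm of where they began (value of joint each of tube_blue, tube_red_a, tube_red_b, tube_purple below 0.002 m and distance of each of stock_box, tape_roll, jar from where it was at the start of the episode below 0.015 m and angle between each of stock_box, tape_roll, jar's own z axis and vertical below 0.15 rad); the robot touches nothing.
It fails at once if a tube is pulled up out of the rack (more than 20 mm above home) (value of joint any of tube_blue, tube_red_a, tube_red_b, tube_purple above 0.02 m).
It fails at once if the fingers press on anything with more than 40 N (contact force between the fingers and anything else above 40 N).
It fails at once if between the blue tube and the purple one the fingertips leave the row (more than about 8 cm above the caps' home height or to any side of the row) (value of joint tube_blue below 0.002 m and value of joint tube_purple above 0.003 m and (z of the grasp point in the frame of rack above 0.197 m or x of the grasp point in the frame of rack above 0.08 m or x of the grasp point in the frame of rack below -0.08 m or y of the grasp point in the frame of rack above 0.15 m or y of the grasp point in the frame of rack below -0.15 m)).
It fails at once if the stock box, tape roll or jar is moved by more than 15 mm or tipped (distance of any of stock_box, tape_roll, jar from where it was at the start of the episode above 0.015 m or angle between any of stock_box, tape_roll, jar's own z axis and vertical above 0.3 rad).
It also fails if it takes over 48 s, if anything falls off the work surface, if the arm or the gripper's body presses on something with over 40 N, if the wrist force passes 120 N, or if a joint passes its speed limit or range.

## Working session

There is one attempt and no reset: what is moved stays moved. The work goes in short steps, Python scripts to look and compute and a shell command to move; the robot and the scene stay as the last step left them, time stands still between calls to the robot, and variables do not carry over. Pictures are saved under pics/ and viewed, and the job is handed in when it is done.

```bash
mkdir -p pics; python3 - <<'E'
from plant import bot
import cv2,json
o=bot.get_obs(); print(o)
for n in ["scene","side","wrist"]:
    im=bot.capture(n); cv2.imwrite(f"pics/{n}0.png",im[:,:,::-1])
    p=bot.camera_params(n); print(n,p)
E
```

```text
{'time': 0.0, 'joint_positions': array([-1.40798508e+00,  3.42758674e-01,  1.52505475e+00, -2.29302048e-06,
        1.27539721e+00, -1.45980417e-01]), 'dq': array([-0.00141476,  0.00109288, -0.00117775,  0.00073466, -0.00104846,
        0.00063093]), 'tau': array([ 1.23204492e-03, -4.31236696e+01, -2.44217420e+01,  7.18587474e-02,
        5.58153796e-02, -1.36976014e-04]), 'tool_pos': array([ 159.51226105, -499.73493361,  226.01314445]), 'tcp_rot': array([-3.14135947e+00,  1.60108551e-03, -1.26200381e+00]), 'contact_force': array([-0.23315325, -0.4353069 ,  0.37353001]), 'moment': array([0.00271277, 0.06459701, 0.0220326 ]), 'grip_width': 91.69434607412293}
scene {'fx': 405.2014639611321, 'fy': 405.2014639611321, 'cx': 283.6798224316904, 'cy': 206.5998819614512, 'k1': -0.10791417220774419, 'R': array([[ 0.0609785 ,  0.99798975, -0.01726507],
       [ 0.70485433, -0.05530186, -0.70719309],
       [-0.70672625,  0.03095421, -0.70680963]]), 't': array([-113.26036833, -333.42131394, 1319.49965631])}
side {'fx': 438.5203451772801, 'fy': 438.5203451772801, 'cx': 283.09601027083426, 'cy': 204.06039954259805, 'k1': -0.0990942262924602, 'R': array([[ 0.9812802 , -0.19216233, -0.01275971],
       [-0.10734698, -0.49075521, -0.86465944],
       [ 0.15989308,  0.8498429 , -0.50219642]]), 't': array([-564.29705458,  169.02404291,  796.81492884])}
wrist {'fx': 342.3522636947917, 'fy': 342.3522636947917, 'cx': 280.29786039201036, 'cy': 200.9073094892523, 'k1': -0.00961533950717068, 'T_tool_cam': array([[ 9.99999689e-01, -5.39400790e-04, -5.76169321e-04,
         1.54880546e+00],
       [ 6.84832441e-04,  9.55897787e-01,  2.93698745e-01,
        -7.90364185e+01],
       [ 3.92337643e-04, -2.93699048e-01,  9.55897858e-01,
        -1.58324744e+02],
       [ 0.00000000e+00,  0.00000000e+00,  0.00000000e+00,
         1.00000000e+00]])}
```

View pics/scene0.png

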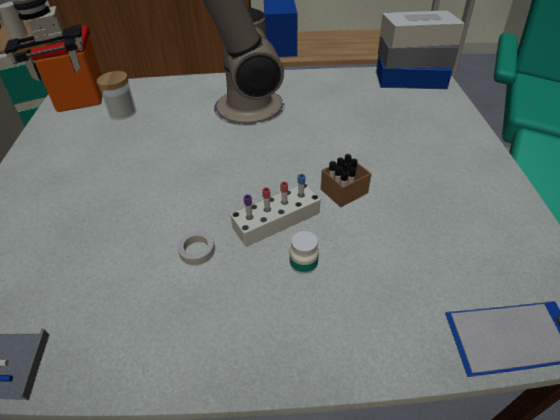

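View pics/side0.png

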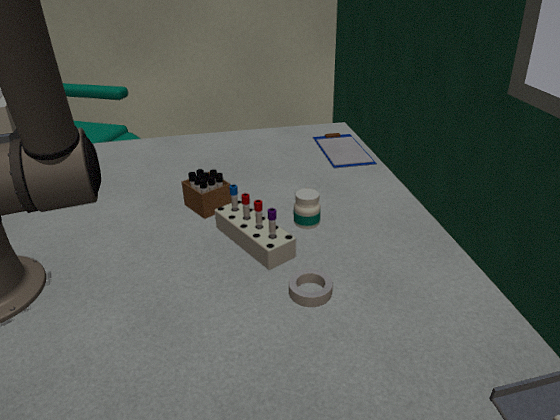

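View pics/wrist0.png

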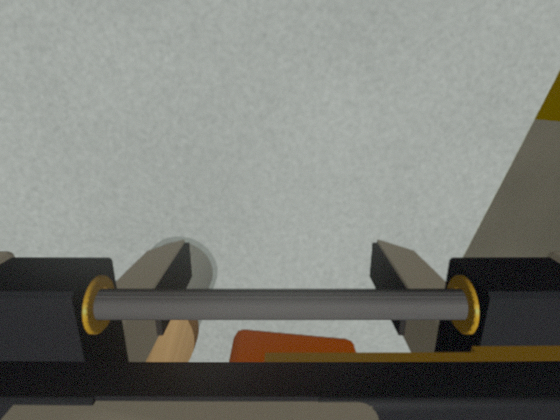

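The scene picture shows the caps at about purple (248,200), red (266,192) and (284,186), blue (301,179). The box is beyond the blue end, the tape beyond the purple end and the jar on the far side. The side picture shows the same order, blue (234,189) to purple (272,214). Next I triangulate the caps from the two views.

```bash
cat > h.py <<'E'
import numpy as np,cv2
from plant import bot
def ray(n,uv,P=None):
    p=P or bot.camera_params(n)
    K=np.array([[p['fx'],0,p['cx']],[0,p['fy'],p['cy']],[0,0,1]])
    d=np.array([p['k1'],0,0,0,0.])
    x=cv2.undistortPoints(np.array([[uv]],float),K,d)[0,0]
    v=np.array([x[0],x[1],1.])
    if 'R' in p:
        R=np.array(p['R']);t=np.array(p['t']); return -R.T@t, R.T@v/np.linalg.norm(v)
    T=p['T_tool_cam']; o=bot.get_obs()
    from scipy.spatial.transform import Rotation as Ro
    W=Ro.from_euler('xyz',o['tcp_rot']).as_matrix()
    return W@T[:3,3]+o['tool_pos'], W@(T[:3,:3]@v)/np.linalg.norm(v)
def onz(r,z): return r[0]+r[1]*(z-r[0][2])/r[1][2]
def tri(rs):
    A=0;b=0
    for o,d in rs:
        M=np.eye(3)-np.outer(d,d);A=A+M;b=b+M@o
    X=np.linalg.solve(A,b)
    return X,[np.linalg.norm((np.eye(3)-np.outer(d,d))@(X-o)) for o,d in rs]
def blobs(im,roi,lo,hi,lo2=None,hi2=None,mn=12):
    h=cv2.cvtColor(im,cv2.COLOR_RGB2HSV); m=cv2.inRange(h,lo,hi)
    if lo2: m|=cv2.inRange(h,lo2,hi2)
    k=np.zeros_like(m);x0,y0,x1,y1=roi;k[y0:y1,x0:x1]=m[y0:y1,x0:x1]
    n,l,s,c=cv2.connectedComponentsWithStats(k)
    return [(c[i].round(1),s[i].tolist()) for i in range(1,n) if s[i][4]>=mn]
COL={'blue':((100,120,50),(118,255,255)),'red':((0,130,60),(8,255,255),(172,130,60),(180,255,255)),'purple':((122,70,25),(160,255,255))}
E
python3 - <<'E'
from h import *
S={}
for n,roi in [('scene',(220,160,330,240)),('side',(210,170,300,270))]:
    im=cv2.imread(f'pics/{n}0.png')[:,:,::-1].copy()
    x0,y0,x1,y1=roi
    cv2.imwrite(f'pics/{n}z.png',cv2.resize(im[y0:y1,x0:x1,::-1],None,fx=6,fy=6,interpolation=cv2.INTER_CUBIC)[:600,:800])
    for c in COL:
        b=blobs(im,roi,*COL[c]); print(n,c,b); S[n,c]=[x[0] for x in b]
def go(a,b): return tri([ray('scene',a),ray('side',b)])
R1=sorted(S['scene','red'],key=lambda a:-a[0]);R2=sorted(S['side','red'],key=lambda a:a[0])
for nm,a,b in [('blue',S['scene','blue'][0],S['side','blue'][0]),('red1',R1[0],R2[0]),('red2',R1[1],R2[1]),('purple',S['scene','purple'][0],S['side','purple'][0])]:
    X,e=go(a,b); print(nm,X.round(1),np.round(e,1))
E
```

```text
scene blue [(array([301.2, 179. ]), [298, 175, 7, 9, 49])]
scene red [(array([283.8, 187. ]), [281, 183, 7, 9, 37]), (array([265.6, 193.1]), [263, 189, 7, 9, 39])]
scene purple [(array([247.2, 200. ]), [244, 195, 7, 11, 63])]
side blue [(array([233.1, 189.8]), [230, 185, 7, 10, 64])]
side red [(array([245., 199.]), [242, 194, 7, 11, 69]), (array([257.7, 205.5]), [254, 200, 8, 12, 78])]
side purple [(array([271.5, 213.9]), [268, 208, 8, 12, 85])]
blue [492.7 124.6  98.1] [0.7 0.7]
red1 [513.3  84.3  95.4] [0.7 0.7]
red2 [534.3  43.9 100.1] [1. 1.]
purple [555.1   4.4 101.9] [0.6 0.6]
```

The spacings come out at 45.2, 45.6 and 44.7 mm, so the fit is good. The row runs from (493,125) to (555,4). I'll set the jaw axis across the row with the gripper shut, so the 19 mm pad width lies along the row.

```bash
cat >> h.py <<'E'
from scipy.spatial.transform import Rotation as Ro
def need(tgt,yaw,pose=None):
    o=bot.get_obs()
    p,r=(o['tool_pos'],o['tcp_rot']) if pose is None else pose
    W=Ro.from_euler('xyz',r).as_matrix()
    G=Ro.from_euler('xyz',[np.pi,0,yaw]).as_matrix()
    s=W.T@(np.array(tgt)-p)/200; t=Ro.from_matrix(W.T@G).as_rotvec()/np.radians(45)
    print('shift',s.round(3),'turn',t.round(3))
E
python3 - <<'E'
from h import *
from h import *
bl=np.array([492.7,124.6]);pu=np.array([555.1,4.4])
c=np.array([[492.7,124.6],[513.3,84.3],[534.3,43.9],[555.1,4.4]])
k=np.array([-67.5,-22.5,22.5,67.5]); d=np.linalg.svd(c-c.mean(0))[2][0]; d*=np.sign(d[0])
print(c.mean(0),d,np.arctan2(d[1],d[0]),[ (c.mean(0)+d*x).round(1) for x in k])
p=(np.array([159.578,-500.18,226.741]),np.array([np.pi,0,-1.262]))
need([300,-300,226.7],-1.262+.785,p)
E
```

```text
[523.85  64.3 ] [ 0.46078818 -0.88751014] -1.0919132478911093 [array([492.7, 124.2]), array([513.5,  84.3]), array([534.2,  44.3]), array([555. ,   4.4])]
shift [-0.74  -0.973  0.   ] turn [ 0.     0.    -0.999]
```

```bash
python3 -m inch '[[[-0.07,-0.1,0,0,0,-0.1,1],[-0.18,-0.24,0,0,0,-0.25,1],[-0.3,-0.38,0,0,0,-0.4,1],[-0.42,-0.54,0,0,0,-0.55,1],[-0.54,-0.7,0,0,0,-0.7,1],[-0.64,-0.84,0,0,0,-0.85,1],[-0.71,-0.93,0,0,0,-0.95,1],[-0.74,-0.97,0,0,0,-1,1],[-0.74,-0.97,0,0,0,-1,1],[-0.74,-0.97,0,0,0,-1,1]]]'; python3 -c "
from h import *
need([400,-90,226.7],0.3)"
```

```text
time: 1.4
tool_pos: [299.1, -300.9, 226.6]
tcp_rot: [3.141, 0.0, -0.478]
contact_force: [-0.6, 0.1, -0.2]
grip_width: 0.8
shift [-3.700e-02 -1.168e+00 -1.000e-03] turn [ 0.     0.    -0.991]
```

```bash
python3 -m inch '[[[0,-0.1,0,0,0,-0.1,1],[-0.01,-0.24,0,0,0,-0.25,1],[-0.02,-0.4,0,0,0,-0.4,1],[-0.03,-0.55,0,0,0,-0.55,1],[-0.03,-0.7,0,0,0,-0.7,1],[-0.03,-0.85,0,0,0,-0.85,1],[-0.03,-0.95,0,0,0,-0.95,1],[-0.03,-1,0,0,0,-1,1],[-0.03,-1,0,0,0,-1,1],[-0.03,-1,0,0,0,-1,1]]]'; python3 -c "
from h import *
need([460,100,215],0.479)"
```

```text
time: 2.65
tool_pos: [385.6, -120.4, 226.7]
tcp_rot: [3.141, 0.0, 0.307]
contact_force: [1.3, -0.4, 0.6]
grip_width: 0.3
shift [ 0.687 -0.938  0.058] turn [ 0.     0.    -0.219]
```

```bash
python3 -m inch '[[[0.07,-0.1,0,0,0,-0.02,1],[0.17,-0.24,0.01,0,0,-0.05,1],[0.28,-0.38,0.02,0,0,-0.08,1],[0.39,-0.53,0.03,0,0,-0.12,1],[0.5,-0.68,0.04,0,0,-0.15,1],[0.6,-0.82,0.05,0,0,-0.18,1],[0.66,-0.91,0.06,0,0,-0.21,1],[0.69,-0.94,0.06,0,0,-0.22,1],[0.69,-0.94,0.06,0,0,-0.22,1],[0.69,-0.94,0.06,0,0,-0.22,1]]]'; python3 -c "
from h import *
cv2.imwrite('pics/w1.png',bot.capture('wrist')[:,:,::-1])
need([492.7,124.2,180],0.479)"
```

```text
time: 3.9
tool_pos: [460.1, 100.4, 214.8]
tcp_rot: [3.141, 0.0, 0.48]
contact_force: [-0.4, 0.7, -0.5]
grip_width: 0.4
shift [ 0.2   -0.03   0.174] turn [0.    0.    0.001]
```

View pics/w1.png

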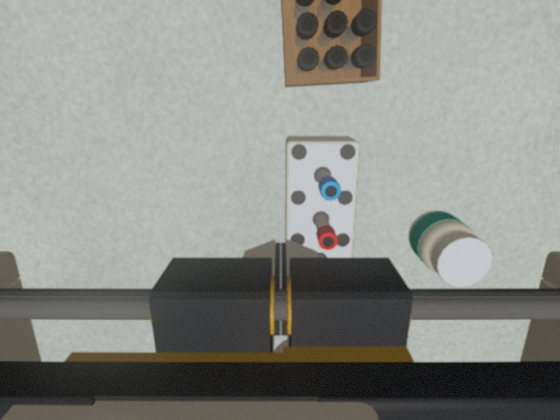

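The wrist view shows the blue cap at (331,190) and the first red at (327,240). The rack's edges are vertical in the picture, so the yaw matches, and the box and jar are well clear. Next I refine the blue and red positions.

```bash
python3 -c "
from h import *
im=cv2.imread('pics/w1.png')[:,:,::-1].copy()
for c in ['blue','red']:
  for b in blobs(im,(280,130,370,260),*COL[c],mn=60): 
    print(c,b,[onz(ray('wrist',b[0]),z).round(1) for z in (100,106)])
# stand-proud estimate: two-camera bottoms done by 3 rays
print(tri([ray('scene',(301.2,179.)),ray('side',(233.1,189.8)),ray('wrist',(331,190.5))]))
"
```

```text
blue (array([331.2, 190.5]), [321, 181, 20, 19, 114]) [array([495.1, 122.4, 100. ]), array([493.5, 123.4, 106. ])]
red (array([327.5, 239.1]), [319, 232, 19, 17, 167]) [array([514. ,  83.2, 100. ]), array([512. ,  85.1, 106. ])]
(array([493.90640204, 123.29204007,  99.30205819]), [np.float64(1.1707266172514965), np.float64(1.6526203352413462), np.float64(1.5653758909740938)])
```

```bash
python3 -m inch '[[[0.05,-0.01,0.03,0,0,0,1],[0.1,-0.02,0.08,0,0,0,1],[0.15,-0.03,0.14,0,0,0,1],[0.19,-0.03,0.2,0,0,0,1],[0.2,-0.03,0.27,0,0,0,1],[0.2,-0.03,0.34,0,0,0,1],[0.2,-0.03,0.4,0,0,0,1],[0.2,-0.03,0.43,0,0,0,1],[0.2,-0.03,0.44,0,0,0,1],[0.2,-0.03,0.44,0,0,0,1]]]'; python3 -c "
from h import *
cv2.imwrite('pics/w2.png',bot.capture('wrist')[:,:,::-1])
cv2.imwrite('pics/s2.png',cv2.resize(bot.capture('side')[150:290,170:350,::-1],None,fx=4,fy=4,interpolation=cv2.INTER_CUBIC))
need([493,123.8,100],0.479)"
```

```text
time: 5.2
tool_pos: [493.0, 125.1, 126.9]
tcp_rot: [3.141, -0.0, 0.482]
contact_force: [-0.6, -0.5, 0.2]
grip_width: 0.6
shift [-0.004  0.006  0.136] turn [ 0.001 -0.001  0.003]
```

View pics/s2.png

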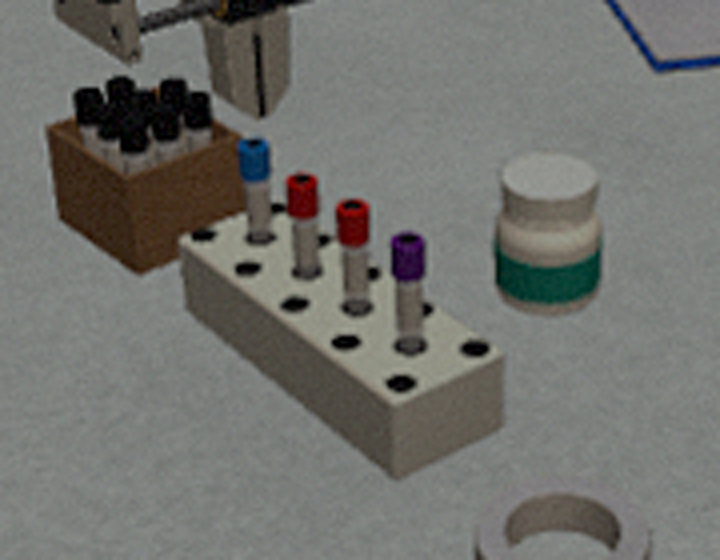

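View pics/w2.png

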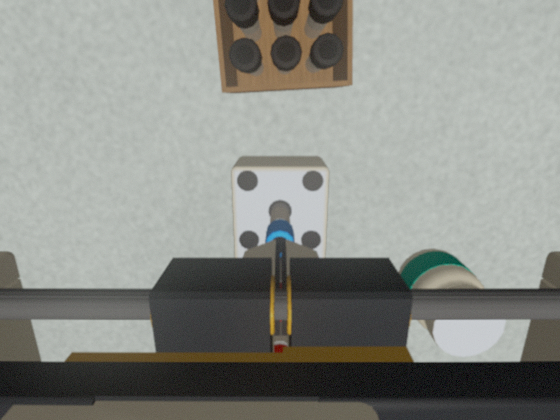

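The fingertips hang just above the blue cap and are centred on it. Now a slow descent, watching the force.

```bash
python3 -m inch '[[[0,0,0.02,0,0,0,1],[0,0.005,0.04,0,0,0,1],[0,0.005,0.06,0,0,0,1],[0,0.005,0.07,0,0,0,1],[0,0.005,0.08,0,0,0,1],[0,0.005,0.09,0,0,0,1],[0,0.005,0.1,0,0,0,1],[0,0.005,0.11,0,0,0,1],[0,0.005,0.12,0,0,0,1],[0,0.005,0.12,0,0,0,1]]]'
```

```text
time: 6.55
tool_pos: [493.3, 124.2, 102.5]
tcp_rot: [-3.142, 0.0, 0.482]
contact_force: [0.6, -0.3, -0.2]
grip_width: 0.7
```

```bash
python3 -m inch '[[[0,0,0.004,0,0,0,1],[0,0,0.008,0,0,0,1],[0,0,0.012,0,0,0,1],[0,0,0.016,0,0,0,1],[0,0,0.018,0,0,0,1],[0,0,0.02,0,0,0,1],[0,0,0.02,0,0,0,1],[0,0,0.02,0,0,0,1],[0,0,0.02,0,0,0,1],[0,0,0.02,0,0,0,1]]]'; python3 -c "
from h import *
cv2.imwrite('pics/s3.png',cv2.resize(bot.capture('side')[150:290,170:350,::-1],None,fx=4,fy=4,interpolation=cv2.INTER_CUBIC)); o=bot.get_obs();print(o['tool_pos'],o['contact_force'])"
```

```text
time: 7.8
tool_pos: [493.3, 124.2, 98.6]
tcp_rot: [3.142, 0.0, 0.482]
contact_force: [0.1, 0.2, 0.3]
grip_width: 0.4
[493.30971228 124.23710989  98.63621569] [-0.83379468  0.0934446   0.56382923]
```

View pics/s3.png

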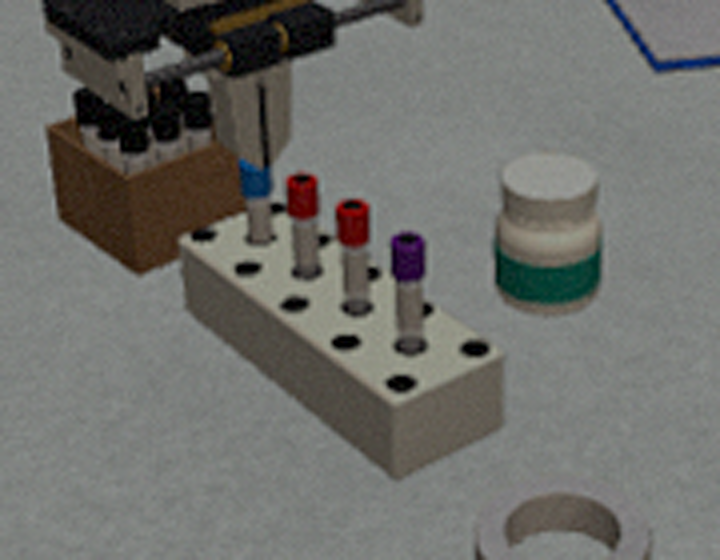

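The blue tube has moved down with the fingertips and no reaction has built up. I'll feel for the firm stop in sub-millimetre steps.

```bash
python3 -m inch '[[[0,0,0.001,0,0,0,1],[0,0,0.001,0,0,0,1],[0,0,0.002,0,0,0,1],[0,0,0.002,0,0,0,1],[0,0,0.003,0,0,0,1],[0,0,0.003,0,0,0,1],[0,0,0.004,0,0,0,1],[0,0,0.004,0,0,0,1],[0,0,0.004,0,0,0,1],[0,0,0.004,0,0,0,1]]]'
```

```text
time: 9.1
tool_pos: [493.4, 124.3, 98.2]
tcp_rot: [3.141, -0.0, 0.482]
contact_force: [-1.3, -0.1, 5.4]
grip_width: 0.4
```

Firm stop felt (5.4 N at z 98.2), so blue is home. Next: up, and along to the first red.

```bash
python3 -m inch '[[[0,0,-0.03,0,0,0,1],[0,0,-0.08,0,0,0,1],[0,0,-0.13,0,0,0,1],[0,0.03,-0.14,0,0,0,1],[0,0.08,-0.14,0,0,0,1],[0,0.14,-0.14,0,0,0,1],[0,0.19,-0.14,0,0,0,1],[-0.004,0.224,-0.14,0,0,0,1],[-0.004,0.224,-0.14,0,0,0,1],[-0.004,0.224,-0.14,0,0,0,1]]]'; python3 -c "
from h import *
need([513.3,84.3,100],0.479)
im=bot.capture('wrist');cv2.imwrite('pics/w4.png',im[:,:,::-1])
cv2.imwrite('pics/s4.png',cv2.resize(bot.capture('side')[150:290,170:350,::-1],None,fx=4,fy=4,interpolation=cv2.INTER_CUBIC))
"
```

```text
time: 10.35
tool_pos: [513.2, 84.3, 125.8]
tcp_rot: [-3.141, 0.0, 0.482]
contact_force: [-0.3, -0.0, -0.0]
grip_width: 0.5
shift [0.    0.    0.129] turn [-0.     0.     0.003]
```

View pics/s4.png

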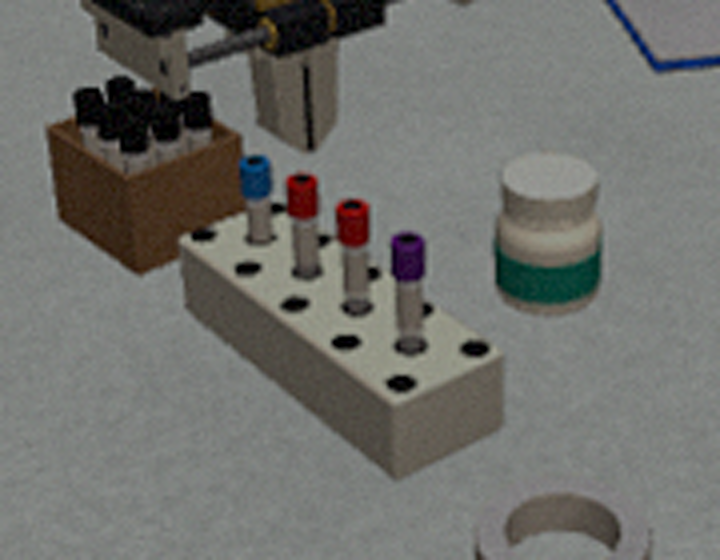

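View pics/w4.png

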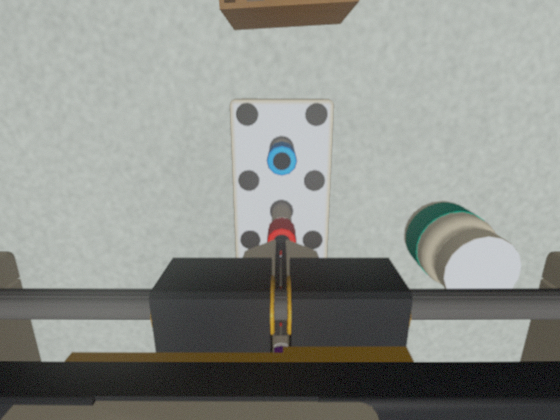

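Blue sits clearly lower (cap top at row 162, was 145), the other three are still proud, and the fingertips are centred over the first red. Press.

```bash
python3 -m inch '[[[0,0,0.025,0,0,0,1],[0,0,0.05,0,0,0,1],[0,0,0.065,0,0,0,1],[0,0,0.08,0,0,0,1],[0,0,0.095,0,0,0,1],[0,0,0.11,0,0,0,1],[0,0,0.12,0,0,0,1],[0,0,0.13,0,0,0,1],[0,0,0.136,0,0,0,1],[0,0,0.139,0,0,0,1]]]'
python3 -m inch '[[[0,0,0.001,0,0,0,1],[0,0,0.002,0,0,0,1],[0,0,0.002,0,0,0,1],[0,0,0.002,0,0,0,1],[0,0,0.002,0,0,0,1],[0,0,0.002,0,0,0,1],[0,0,0.002,0,0,0,1],[0,0,0.002,0,0,0,1],[0,0,0.002,0,0,0,1],[0,0,0.002,0,0,0,1]]]'
```

```text
time: 11.7
tool_pos: [513.5, 84.2, 98.2]
tcp_rot: [3.141, -0.0, 0.482]
contact_force: [-1.3, 0.6, 7.0]
grip_width: 0.6
time: 12.95
tool_pos: [513.6, 84.2, 98.2]
tcp_rot: [3.141, -0.001, 0.482]
contact_force: [-1.6, -0.2, 5.7]
grip_width: 0.3
```

The first red is home too (firm stop, 5.7 N at z 98.2). On to the second red.

```bash
python3 -m inch '[[[0,0,-0.03,0,0,0,1],[0,0,-0.08,0,0,0,1],[0,0,-0.13,0,0,0,1],[0,0.03,-0.14,0,0,0,1],[0,0.08,-0.14,0,0,0,1],[0,0.14,-0.14,0,0,0,1],[0,0.19,-0.14,0,0,0,1],[0,0.225,-0.14,0,0,0,1],[0,0.225,-0.14,0,0,0,1],[0,0.225,-0.14,0,0,0,1]]]'; python3 -c "
from h import *
need([534.2,44.3,98],0.479)
im=bot.capture('wrist');cv2.imwrite('pics/w5.png',im[:,:,::-1])
cv2.imwrite('pics/s5.png',cv2.resize(bot.capture('side')[150:290,170:350,::-1],None,fx=4,fy=4,interpolation=cv2.INTER_CUBIC))
"
```

```text
time: 14.2
tool_pos: [534.0, 44.4, 125.6]
tcp_rot: [-3.141, 0.0, 0.482]
contact_force: [-0.6, -0.4, 0.0]
grip_width: 0.5
shift [0.001 0.001 0.138] turn [-0.     0.     0.003]
```

View pics/s5.png

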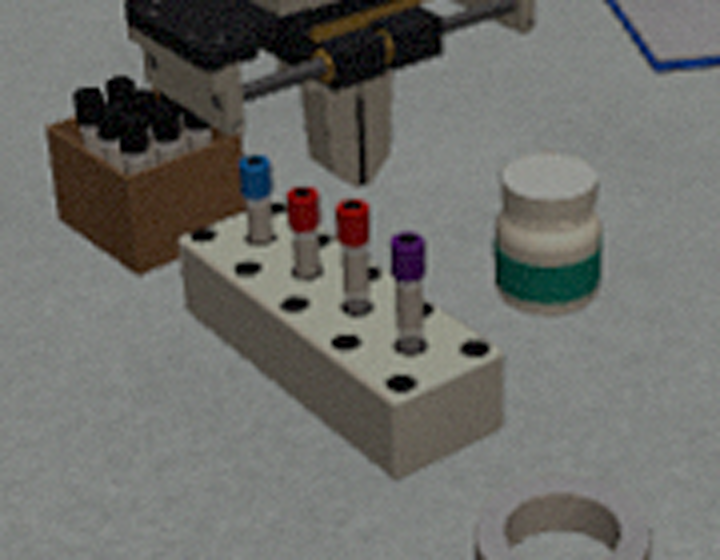

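View pics/w5.png

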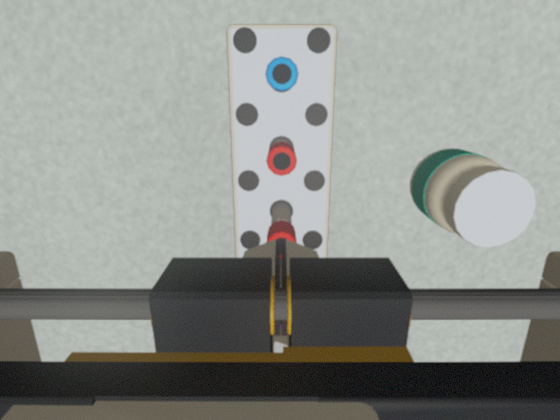

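The side view shows the first red down (cap top at row 190, was 176), and the second red and purple still proud. In the wrist view the fingertips are over the second red. Press.

```bash
python3 -m inch '[[[0,0,0.025,0,0,0,1],[0,0,0.05,0,0,0,1],[0,0,0.065,0,0,0,1],[0,0,0.08,0,0,0,1],[0,0,0.095,0,0,0,1],[0,0,0.11,0,0,0,1],[0,0,0.12,0,0,0,1],[0,0,0.13,0,0,0,1],[0,0,0.136,0,0,0,1],[0,0,0.139,0,0,0,1]]]'
python3 -m inch '[[[0,0,0.001,0,0,0,1],[0,0,0.002,0,0,0,1],[0,0,0.002,0,0,0,1],[0,0,0.002,0,0,0,1],[0,0,0.002,0,0,0,1],[0,0,0.002,0,0,0,1],[0,0,0.002,0,0,0,1],[0,0,0.002,0,0,0,1],[0,0,0.002,0,0,0,1],[0,0,0.002,0,0,0,1]]]'
```

```text
time: 15.55
tool_pos: [534.4, 44.3, 98.2]
tcp_rot: [3.141, -0.0, 0.482]
contact_force: [-2.9, 0.2, 7.5]
grip_width: 0.4
time: 16.8
tool_pos: [534.4, 44.3, 98.2]
tcp_rot: [3.141, -0.001, 0.482]
contact_force: [-2.8, 0.6, 7.4]
grip_width: 0.1
```

```bash
python3 -m inch '[[[0,0,-0.03,0,0,0,1],[0,0,-0.08,0,0,0,1],[0,0,-0.13,0,0,0,1],[0,0.03,-0.14,0,0,0,1],[0,0.08,-0.14,0,0,0,1],[0,0.14,-0.14,0,0,0,1],[0,0.19,-0.14,0,0,0,1],[0,0.225,-0.14,0,0,0,1],[0,0.225,-0.14,0,0,0,1],[0,0.225,-0.14,0,0,0,1]]]'; python3 -c "
from h import *
need([555,4.4,98],0.479)
im=bot.capture('wrist');cv2.imwrite('pics/w6.png',im[:,:,::-1])
cv2.imwrite('pics/s6.png',cv2.resize(bot.capture('side')[150:290,170:350,::-1],None,fx=4,fy=4,interpolation=cv2.INTER_CUBIC))
"
```

```text
time: 18.05
tool_pos: [554.9, 4.6, 125.4]
tcp_rot: [-3.141, 0.0, 0.482]
contact_force: [-0.3, -0.3, -0.0]
grip_width: 0.7
shift [0.    0.001 0.137] turn [-0.     0.     0.003]
```

View pics/s6.png

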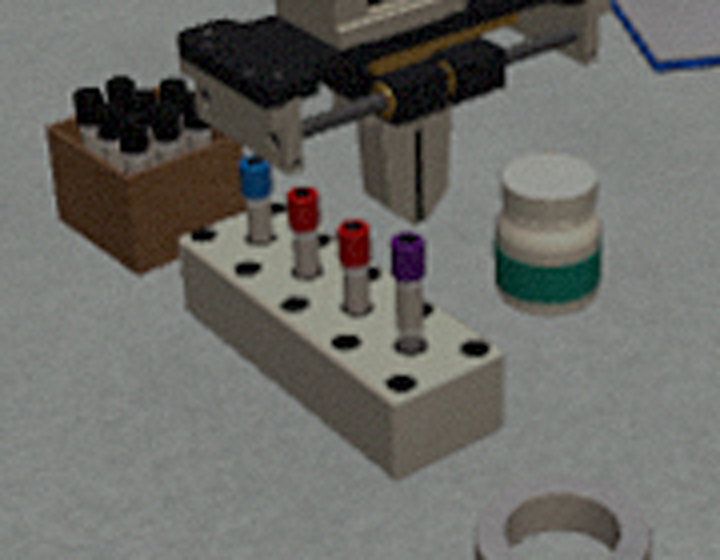

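View pics/w6.png

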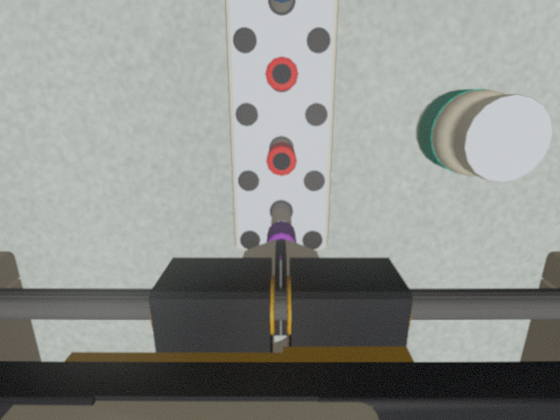

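The second red is down (cap top at row 222, was 202), and only purple is proud, with the fingertips over it. Press.

```bash
python3 -m inch '[[[0,0,0.025,0,0,0,1],[0,0,0.05,0,0,0,1],[0,0,0.065,0,0,0,1],[0,0,0.08,0,0,0,1],[0,0,0.095,0,0,0,1],[0,0,0.11,0,0,0,1],[0,0,0.12,0,0,0,1],[0,0,0.13,0,0,0,1],[0,0,0.136,0,0,0,1],[0,0,0.138,0,0,0,1]]]'
python3 -m inch '[[[0,0,0.001,0,0,0,1],[0,0,0.002,0,0,0,1],[0,0,0.002,0,0,0,1],[0,0,0.002,0,0,0,1],[0,0,0.002,0,0,0,1],[0,0,0.002,0,0,0,1],[0,0,0.002,0,0,0,1],[0,0,0.002,0,0,0,1],[0,0,0.002,0,0,0,1],[0,0,0.002,0,0,0,1]]]'
```

```text
time: 19.4
tool_pos: [555.1, 4.4, 98.2]
tcp_rot: [3.141, -0.0, 0.482]
contact_force: [-2.8, 0.4, 6.7]
grip_width: 0.2
time: 20.65
tool_pos: [555.2, 4.4, 98.2]
tcp_rot: [3.141, -0.001, 0.482]
contact_force: [-3.1, 0.1, 7.5]
grip_width: 0.2
```

Purple is home. Now straight up, clear of everything, and a final check in both views.

```bash
python3 -m inch '[[[0,0,-0.03,0,0,0,1],[0,0,-0.1,0,0,0,1],[0,0,-0.2,0,0,0,1],[0,0,-0.3,0,0,0,1],[0,0,-0.4,0,0,0,1],[0,0,-0.5,0,0,0,1],[0,0,-0.57,0,0,0,1],[0,0,-0.6,0,0,0,1],[0,0,-0.6,0,0,0,1],[0,0,-0.6,0,0,0,1]]]'; python3 - <<'E'
from h import *
A=[]
for n,(x0,y0,x1,y1) in [('side',(170,150,350,310)),('scene',(170,140,390,280))]:
    im=bot.capture(n); cv2.imwrite(f'pics/{n}9.png',im[:,:,::-1])
    A.append(cv2.resize(im[y0:y1,x0:x1,::-1],(560,400 if n=='side' else 356),interpolation=cv2.INTER_CUBIC)[:300])
    for c in COL: print(n,c,[(b[0],b[1]) for b in blobs(im,(210,160,330,270),*COL[c])])
    o=cv2.imread(f'pics/{n}0.png')[:,:,::-1]
    d=(cv2.absdiff(im,np.ascontiguousarray(o)).max(2)>50).astype(np.uint8)
    for nm,r in {'side':{'box':(180,165,228,218),'jar':(290,185,325,232),'tape':(285,270,338,308)},'scene':{'jar':(285,228,325,275),'tape':(172,230,220,268),'box':(318,150,375,205)}}[n].items():
        print(n,nm,'changed px',int(d[r[1]:r[3],r[0]:r[2]].sum()))
cv2.imwrite('pics/end.png',np.vstack(A))
E
```

```text
time: 21.9
tool_pos: [554.7, 4.5, 216.7]
tcp_rot: [-3.141, 0.001, 0.482]
contact_force: [-0.5, 0.4, 0.6]
grip_width: 0.3
side blue [(array([233.3, 193.9]), [230, 189, 8, 11, 66])]
side red [(array([245.2, 202.2]), [242, 197, 8, 11, 68]), (array([258. , 210.6]), [255, 205, 7, 12, 74])]
side purple [(array([271.6, 219.8]), [268, 214, 8, 12, 86])]
side box changed px 0
side jar changed px 0
side tape changed px 0
scene blue [(array([301.1, 182.8]), [298, 178, 7, 10, 49])]
scene red [(array([284. , 189.7]), [281, 185, 7, 10, 39]), (array([266. , 196.5]), [263, 192, 7, 10, 41])]
scene purple [(array([247.8, 204.5]), [244, 199, 8, 11, 60])]
scene jar changed px 0
scene tape changed px 0
scene box changed px 0
```

View pics/end.png

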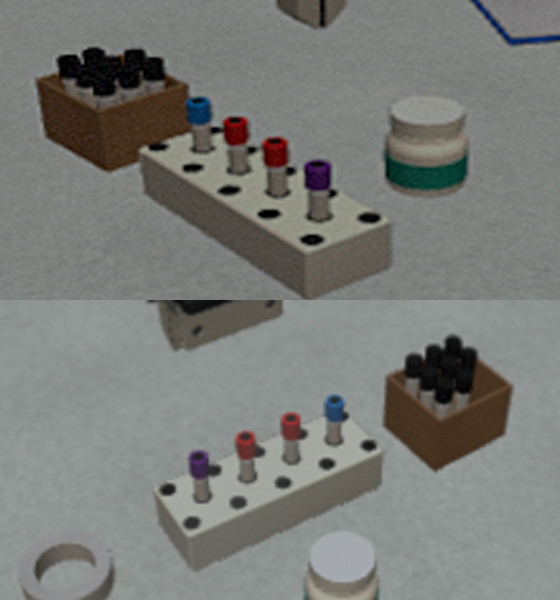

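Both views show all four tubes level in the rack, with the box, tape and jar unchanged and the fingers about 12 cm above. Handing in.

```bash
python3 -c "
from plant import bot
print(bot.close_job())"
```

```text
the job is handed in; nothing more can be done
None
```

I pressed all four tubes home with the shut fingertips, in the order blue, red, red, purple, and handed the job in at about 22 s of the 48 s allowed. No verdict was reported.

- **Pressing:** Each press ended on a firm stop with the fingertips at z = 98.2 mm, against the expected 98 mm. The upward force read at the end of each press was 5 to 8 N, far below the 40 N limit.
- **Staying on the row:** Between tubes the fingertips rose only to about 126 mm, roughly 28 mm above the caps' home height.
- **Bystanders:** The final side and scene pictures show all four caps lowered and level. The picture areas I compared around the stock box, tape roll and jar had no changed pixels.
- **Finish:** The gripper was left about 12 cm above the caps, reading about 1 N, which is within the noise.

No check failed. The views placed the caps to within about 2 mm of one another.

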